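# Find the case that rattles

### The job

One of the three sealed grey cases has a loose steel ball in it. Take them in turn, the short one first, then the middle one, then the long one: lift each clear of the bench, rock it well over end to end to find out whether something rolls inside, and stand it back down upright on the bench before you take the next. Then hold the one that rattles out to me: level, over the middle of the yellow tray and about a hand's width above it, and finish still holding it, with the other two standing on the bench and the charger, spool and spray bottle left where they are.

Things in the scene. Friction and masses are not known exactly. Their poses are not given: they have to be found in the camera images.
- short_case: The short one of three sealed grey plastic cases, a latch on each end: 115 mm long (x; latches add 5 mm), 56 mm wide (y), 56 mm high (z), 0.23 to 0.57 kg plus any ball, so weight is no sure sign. Origin: centre of its underside. Grip it from above across its plain 56 mm sides. Lies lengthwise away from the robot, yaw up to 0.4 rad. Those without the ball are packed tight, weight centred.
- short_liner: Lining sealed inside the short case, fixed, same origin and axes; only the ball can press on it. The ball (steel, 36 mm, 0.19 kg) is in one case, drawn anew each time. It rolls freely lengthwise, here 31.5 mm either side of the middle; tipped 0.2 rad or more, it runs to the low end within 0.6 s and so shifts the moment felt at the wrist about the line across the case.
- middle_case: The middle one of three sealed grey plastic cases, a latch on each end: 145 mm long (x; latches add 5 mm), 56 mm wide (y), 56 mm high (z), 0.23 to 0.57 kg plus any ball, so weight is no sure sign. Origin: centre of its underside. Grip it from above across its plain 56 mm sides. Lies lengthwise away from the robot, yaw up to 0.4 rad. Those without the ball are packed tight, weight centred.
- middle_liner: Lining sealed inside the middle case, fixed, same origin and axes; only the ball can press on it. The ball (steel, 36 mm, 0.19 kg) is in one case, drawn anew each time. It rolls freely lengthwise, here 46.5 mm either side of the middle; tipped 0.2 rad or more, it runs to the low end within 0.6 s and so shifts the moment felt at the wrist about the line across the case.
- long_case: The long one of three sealed grey plastic cases, a latch on each end: 175 mm long (x; latches add 5 mm), 56 mm wide (y), 56 mm high (z), 0.23 to 0.57 kg plus any ball, so weight is no sure sign. Origin: centre of its underside. Grip it from above across its plain 56 mm sides. Lies lengthwise away from the robot, yaw up to 0.4 rad. Those without the ball are packed tight, weight centred.
- long_liner: Lining sealed inside the long case, fixed, same origin and axes; only the ball can press on it. The ball (steel, 36 mm, 0.19 kg) is in one case, drawn anew each time. It rolls freely lengthwise, here 61.5 mm either side of the middle; tipped 0.2 rad or more, it runs to the low end within 0.6 s and so shifts the moment felt at the wrist about the line across the case.
- handover_tray: Yellow shallow tray, 138 mm (x axis) by 88 mm, 12 mm high, fixed on the bench beyond the cases, turned so that its length lies roughly across the bench. Origin: centre of its underside.
- charger: white plug charger, 46x28x28 mm, near the front edge of the bench; bystander, origin at the centre of its underside.
- spool: spool of solder, 55 mm across, 30 mm high, standing right of the tray; bystander, origin at the centre of its underside.
- bottle: spray bottle, 50 mm across, 164 mm tall, at the back on the left; bystander, origin at the centre of its underside.

How it is judged (in metres and radians):
On the way, in this order (a step that is already met when the one before it is completed fails the run):
1. the short case is lifted clear and rocked over by at least 10 degrees in the gripper, the other two standing (height (world z) of short_case above 0.03 m and angle between short_case's own z axis and vertical above 0.17 rad and contact force between the fingers and short_case above 1 N and height (world z) of each of middle_case, long_case below 0.008 m and angle between each of middle_case, long_case's own z axis and vertical below 0.1 rad), for 0.1 s.
2. then, the short case back on the bench upright, the middle case is lifted clear and rocked likewise (height (world z) of middle_case above 0.03 m and angle between middle_case's own z axis and vertical above 0.17 rad and contact force between the fingers and middle_case above 1 N and height (world z) of each of short_case, long_case below 0.008 m and angle between each of short_case, long_case's own z axis and vertical below 0.1 rad), for 0.1 s.
3. then, both of these standing upright on the bench, the long case is lifted clear and rocked likewise (height (world z) of long_case above 0.03 m and angle between long_case's own z axis and vertical above 0.17 rad and contact force between the fingers and long_case above 1 N and height (world z) of each of short_case, middle_case below 0.008 m and angle between each of short_case, middle_case's own z axis and vertical below 0.1 rad), for 0.1 s.
At the end, for the whole second after the job is handed in: The case with the loose ball in it is held still in the gripper, level within 10 degrees, its middle within 50 mm of the tray's middle seen from above, its underside 50 to 200 mm above the bench; the other two cases stand upright on the bench (((contact force between short_liner and anything else above 0.4 N and contact force between the fingers and short_case above 1 N and horizontal distance between short_case and handover_tray below 0.05 m and height (world z) of short_case between 0.05 and 0.2 m and angle between short_case's own z axis and vertical below 0.17 rad and linear speed of short_case below 0.03 m/s and height (world z) of each of middle_case, long_case below 0.008 m and angle between each of middle_case, long_case's own z axis and vertical below 0.1 rad) or (contact force between middle_liner and anything else above 0.4 N and contact force between the fingers and middle_case above 1 N and horizontal distance between middle_case and handover_tray below 0.05 m and height (world z) of middle_case between 0.05 and 0.2 m and angle between middle_case's own z axis and vertical below 0.17 rad and linear speed of middle_case below 0.03 m/s and height (world z) of each of short_case, long_case below 0.008 m and angle between each of short_case, long_case's own z axis and vertical below 0.1 rad) or (contact force between long_liner and anything else above 0.4 N and contact force between the fingers and long_case above 1 N and horizontal distance between long_case and handover_tray below 0.05 m and height (world z) of long_case between 0.05 and 0.2 m and angle between long_case's own z axis and vertical below 0.17 rad and linear speed of long_case below 0.03 m/s and height (world z) of each of short_case, middle_case below 0.008 m and angle between each of short_case, middle_case's own z axis and vertical below 0.1 rad))); the arm keeps its last pose, push and grip.
It fails at once if the charger is shifted by more than 40 mm or knocked over (distance of charger from where it was at the start of the episode above 0.04 m or angle between charger's own z axis and vertical above 0.5 rad).
It fails at once if the spool is shifted by more than 40 mm or knocked over (distance of spool from where it was at the start of the episode above 0.04 m or angle between spool's own z axis and vertical above 0.5 rad).
It fails at once if the bottle is shifted by more than 40 mm or knocked over (distance of bottle from where it was at the start of the episode above 0.04 m or angle between bottle's own z axis and vertical above 0.5 rad).
It also fails if it takes over 72 s, if anything falls off the work surface, if the arm or the gripper's body presses on something with over 40 N, if the wrist force passes 120 N, or if a joint passes its speed limit or range.

### The arm

A 6-joint arm with a two-finger parallel gripper is mounted at the origin on a cart in front of the work surface, level with it; the furniture and walls round the work are solid. World frame = base frame: x ahead of the robot, y to its left, z up, the work surface at z = 0. Lengths are in m, angles in degrees, forces in N, time in s.
With the tool pointing down it reaches from about 0.3 to 0.75 m from the base axis. Payload 8.5 kg.
Tool frame: the origin (TCP) lies at the very end of the fingers, on their centre line; the grasp point (between the pads) lies 19 mm behind it (env.hold_point_z is the distance from the TCP to the grasp point, in m); z points along the fingers, y is the line along which they close (so a half turn about z gives the same grasp; the last joint's range is limited). The gripper opens to 85 mm and grips with 20 to 120 N. Pads are 22 mm wide; open, the fingers measure 114 mm over their backs; the gripper's body (76 mm by 85 mm) begins 54 mm behind the grasp point. The pads swing forward as they close: fully open they stand 13 mm farther back than shut.
Start: joints at [-87.909, 21.807, 74.336, -0, 83.858, -12.336], TCP at [0.137, -0.533, 0.207] pointing down, gripper open.
Joint ranges: [-178.18, 178.18], [-50.72, 133.34], [12.68, 142.11], [-81.47, 261.47], [9.98, 163.14], [-165.26, 165.26]. Speed limits (degrees/s): [136.94, 136.94, 180, 180, 180, 180].

### API

Orientations are given as a 3x3 rotation matrix whose columns are the frame's x, y, z axes.
In Python, from rig import env, optics gives the robot as it stands.
- The arm moves only by the shell command python3 -m jog 'ROWS' [OPENING] [FORCE]. ROWS is JSON, a list of rows, each an object with "linear": the shift along the tool's x, y, z in units of 40 mm (1.0 is 40 mm), a list of three; "roll": the turn about the tool's z in units of 5 degrees (1.0 is 5 degrees). A call has 1 to 12 rows; each row shifts and turns the commanded pose from where the row before left it, along the tool's axes as they then stand; what a row does not reach is not made up. A row lasts 1/12 s, in which the tool goes at most 41.7 mm and 7.16 degrees, less where a joint would pass 70% of its speed; a pose out of reach is approached as far as the arm can. A call is refused whole if a number of a shift passes 1 or a number of a turn 1, either way. A call with a gripper value outside its range is refused whole. OPENING is the opening, from -1 (shut) to 1 (fully open), set as the call begins (- or left out, the last holds). The fingers move at their own pace and stop on an object; FORCE is the grip in N (left out, the last holds). Time passes only in rows, so rows that do not move let the fingers close. It gives the time, the measured TCP pose, the force, the opening and the grip force at its end, in the units of the state.
- env.observe(): the state, without advancing time (a new reading comes with each control period).
- optics.get_image(name): name is "scene" or "side" or "wrist"; returns the picture (400x640x3 uint8, red, green, blue); there is no depth.
- optics.calibration(name): a dict with "fov_y" (degrees; the focal length in pixels is half the picture's height over the tangent of half this angle, whatever the lens; pixels are square), "cx", "cy" (the principal point, pixels), "T" (4x4, takes a point from camera to world coordinates). Camera axes: x right, y down, z forward; pixel columns grow to the right and rows downward; lengths in m; the calibration is good to about 2 mm. The wrist camera is an equidistant fisheye: a pixel r from the principal point sees the ray r / f radians off the axis. A picture is of the moment at which its call begins: read the wrist's pose just before it. calibration takes no time and is no camera call; for the wrist camera it gives the pose at the moment of the call.
- env.close_job(): hands the job in; it is judged then, once.
The state is a dict: "time_s": time; "q": joint angles; "qvel": joint speeds; "joint_efforts": joint torques, N m; "position": TCP position; "tool_rot": TCP orientation; "ft_force": force on the tool from outside, world axes, zero at the start; "wrist_torque": the same for the moment, N m; "grip_width": finger opening in m; "gripper_force": force on a finger pad.
Only numpy, scipy, OpenCV 4.12 (cv2) and the standard library are available. Lean on these libraries where they do the work, as an engineer would, in place of code of your own. Each camera call takes 0.05 s, during which the arm holds its last target. There are 200 camera calls.

## Working session

There is one attempt and no reset: what is moved stays moved. The work goes in short steps, Python scripts to look and compute and a shell command to move; the robot and the scene stay as the last step left them, time stands still between calls to the robot, and variables do not carry over. Pictures are saved under pics/ and viewed, at most 10 in all, crops included, and the job is handed in when it is done.

```bash
ls; mkdir -p pics; python3 - <<'E'
from rig import env, optics
import cv2,numpy as np
o=env.observe(); print(o)
print(env.hold_point_z)
for n in("scene","side","wrist"):
    c=optics.calibration(n); print(n,c['fov_y'],c['cx'],c['cy'],np.round(c['T'],3).tolist())
    cv2.imwrite(f"pics/{n}0.png",optics.get_image(n)[:,:,::-1])
E
python3 -m jog --help
```

```text
pics
{'time_s': 0.0, 'q': array([-8.79110069e+01,  2.18431700e+01,  7.43845979e+01,  9.21871082e-04,
        8.38587862e+01, -1.23355621e+01]), 'qvel': array([ 0.0025383 ,  0.00126858, -0.08297856,  0.00516342,  0.07217147,
       -0.00339304]), 'joint_efforts': array([ 3.04047480e-04, -4.48465204e+01, -2.31281036e+01, -2.16892945e-04,
        4.77470137e-03,  1.44018077e-06]), 'position': array([ 0.13699982, -0.53232759,  0.2062923 ]), 'tool_rot': array([[ 9.68476930e-01,  2.49103261e-01, -3.90792460e-05],
       [ 2.49103034e-01, -9.68475812e-01,  1.51023356e-03],
       [ 3.38356801e-04, -1.47236112e-03, -9.99998859e-01]]), 'ft_force': array([-0.37418145,  0.66683018,  0.51308838]), 'wrist_torque': array([ 0.01279761, -0.0292865 , -0.08170459]), 'gripper_force': 0.0, 'grip_width': 0.08533959421575542}
0.0187
scene 55.48999458486274 323.24121636230825 203.42802758655108 [[-0.688, -0.347, 0.638, -0.073], [-0.725, 0.294, -0.622, 0.676], [0.028, -0.891, -0.454, 0.479], [0.0, 0.0, 0.0, 1.0]]
side 46.59660213478837 319.07133013897493 212.18266409148498 [[0.999, -0.025, 0.043, 0.489], [-0.048, -0.698, 0.714, -0.713], [0.012, -0.716, -0.698, 0.792], [0.0, 0.0, 0.0, 1.0]]
wrist 65.70646984690485 317.4968723239125 196.7598250429527 [[0.249, -0.934, -0.256, 0.201], [-0.968, -0.241, -0.065, -0.515], [-0.001, 0.264, -0.965, 0.372], [0.0, 0.0, 0.0, 1.0]]invalid input: not JSON, or not a number
```

View pics/scene0.png

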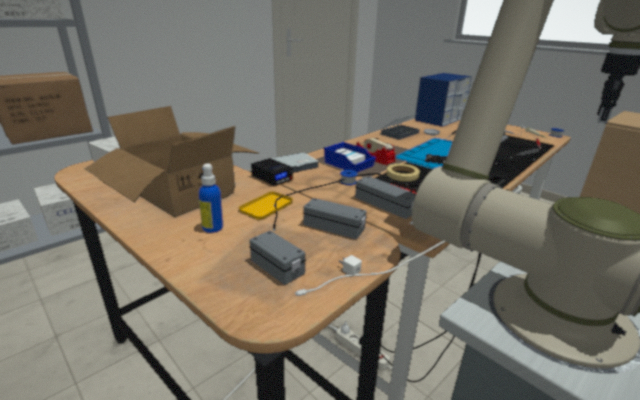

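View pics/side0.png

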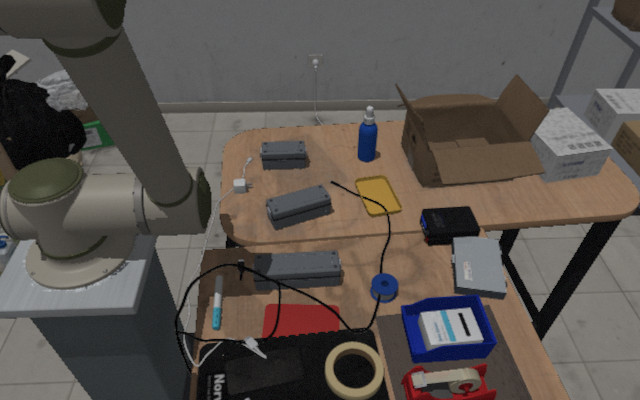

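```bash
python3 - <<'E'
import cv2
a=cv2.imread('pics/side0.png')[120:310,225:415]; cv2.imwrite('pics/sidec.png',cv2.resize(a,None,fx=3,fy=3,interpolation=cv2.INTER_CUBIC))
a=cv2.imread('pics/scene0.png')[160:290,230:430]; cv2.imwrite('pics/scenec.png',cv2.resize(a,None,fx=4,fy=4,interpolation=cv2.INTER_CUBIC))
E
```

```text
(no output)
```

View pics/sidec.png

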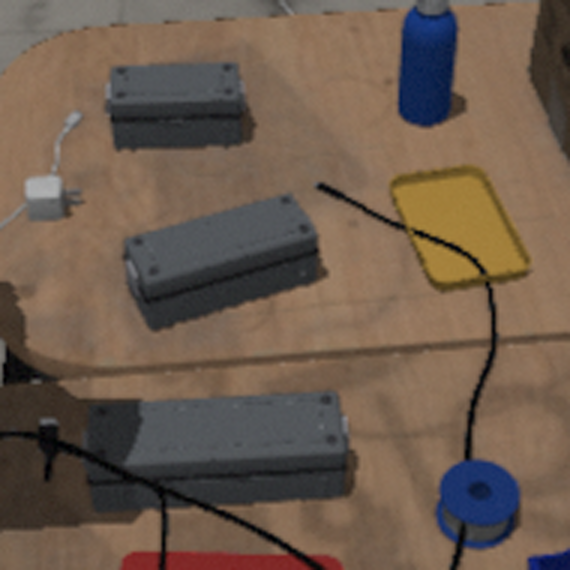

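View pics/scenec.png

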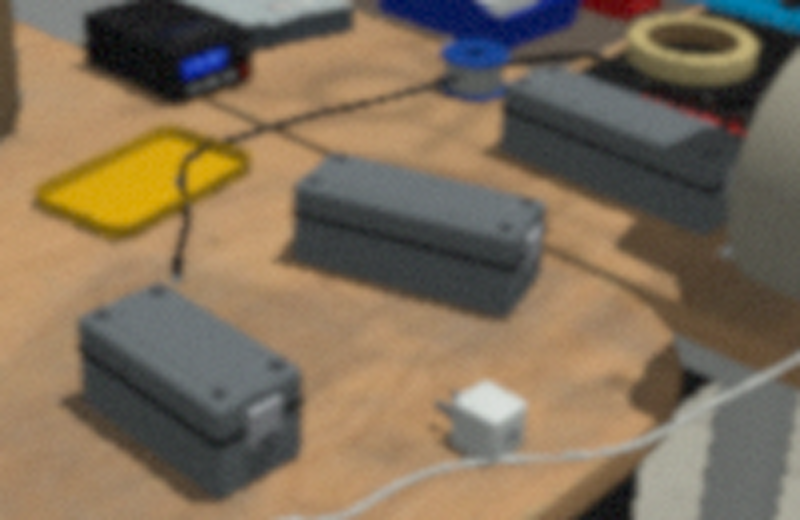

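```bash
cat > h.py <<'E'
from rig import env, optics
import numpy as np, cv2
from scipy.optimize import least_squares
def proj(n,P):
    c=optics.calibration(n); f=200/np.tan(np.radians(c['fov_y']/2)); Ti=np.linalg.inv(c['T'])
    p=np.asarray(P)@Ti[:3,:3].T+Ti[:3,3]
    return np.c_[c['cx']+f*p[:,0]/p[:,2], c['cy']+f*p[:,1]/p[:,2]]
def ray(n,px,z):
    c=optics.calibration(n); f=200/np.tan(np.radians(c['fov_y']/2)); T=np.array(c['T'])
    d=T[:3,:3]@np.array([(px[0]-c['cx'])/f,(px[1]-c['cy'])/f,1]); o=T[:3,3]
    return o+d*(z-o[2])/d[2]
def corners(p,L,W):   # order x+y+, x+y-, x-y-, x-y+
    c,s=np.cos(p[3]),np.sin(p[3])
    return np.array([[p[0]+c*a-s*b,p[1]+s*a+c*b,p[2]] for a,b in((L/2,W/2),(L/2,-W/2),(-L/2,-W/2),(-L/2,W/2))])
def fit(obs,L,W,p0):
    def r(p):
        C=corners(p,L,W); return np.concatenate([(proj(n,C)[i]-q) for n in obs for i,q in obs[n].items()])
    s=least_squares(r,p0,loss='soft_l1'); return s.x, np.abs(s.fun).max(), np.round(s.fun,1)
E
python3 - <<'E'
from h import *
S=lambda *l:{i:np.array(q)/3+[225,120] for i,q in enumerate(l) if q}
C=lambda *l:{i:np.array(q)/4+[230,160] for i,q in enumerate(l) if q}
D={'short':(.115,.056,S((242,65),(242,108),(110,112),(110,68)),C((82,325),(165,288),(300,375),(220,412))),
'middle':(.145,.056,S((295,197),(318,245),(150,290),(127,240)),C((295,195),(325,158),(545,210),(510,250))),
'long':(.175,.056,S((340,393),(347,458),(90,470),(92,405)),C((505,100),(540,68),None,None)),
'tray':(.088,.138,S((485,170),(528,268),(437,288),(392,180)),C((38,198),(165,128),(248,160),(118,237)))}
D['tray']=(.088,.138,D['tray'][2],C((38,198),(248,160),None,None)) and D['tray']
for k,(L,W,s,c) in D.items():
    if k=='tray': c={0:c[0],1:c[2],2:c[2],3:c[1]}; c={}
    p,m,r=fit({'side':s,'scene':c},L,W,[.45,0,.04,0]); print(k,np.round(p,4),m,r)
for k,q,z in(('bottle',(427,115),0),('spool',(478,495),.03),('charger',(45,190),.028)): print(k,ray('side',np.array(q)/3+[225,120],z))
print('tray scene',ray('scene',np.array((143,182))/4+[230,160],.012),[ray('scene',np.array(q)/4+[230,160],.012)[:2].round(3) for q in ((38,198),(165,128),(248,160),(118,237))])
E
```

```text
short [0.4523 0.2892 0.0475 0.0147] 2.0556996582831175 [-0.8  1.1  0.1 -0.6 -0.  -0.6  0.5  1.3 -0.9 -0.8 -0.1 -0.8  1.7 -0.
 -0.3  2.1]
middle [0.4911 0.089  0.0464 0.3554] 1.8008828042744085 [-0.2  0.2  1.6 -1.3 -0.6  0.2 -0.8  1.3 -1.8 -0.5  1.3 -0.1 -0.4  0.
 -0.2  0.2]
long [ 0.4835 -0.0996  0.0447  0.0249] 2.553996382124467 [ 0.   0.4  0.5 -0.5 -0.3 -0.1 -0.3  0.3 -2.6 -1.3  1.3  1.5]
tray [ 0.7046  0.2098 -0.0502  0.161 ] 1.4951525323248802 [-0.6 -0.1  1.3  0.6 -0.7 -1.5  0.3  0.5]
bottle [0.68201003 0.30555254 0.        ]
spool [ 0.6581345 -0.1499907  0.03     ]
charger [0.34297141 0.17841968 0.028     ]
tray scene [0.67308745 0.16054232 0.012     ] [array([0.698, 0.225]), array([0.731, 0.1  ]), array([0.654, 0.087]), array([0.623, 0.216])]
```

```bash
J="python3 -m jog"; 
python3 -m jog '[{"linear":[0,0,-0.4],"roll":0.9},{"linear":[0,0,-0.4],"roll":0.9},{"linear":[0,0,-0.4],"roll":0.9},{"linear":[0.6,-0.8,0],"roll":0},{"linear":[0.6,-0.8,0],"roll":0},{"linear":[0.6,-0.8,0],"roll":0},{"linear":[0.6,-0.8,0],"roll":0},{"linear":[0.6,-0.8,0],"roll":0},{"linear":[0.6,-0.8,0],"roll":0},{"linear":[0.6,-0.8,0],"roll":0},{"linear":[0.6,-0.8,0],"roll":0}]' 1 40
python3 -m jog '[{"linear":[0.3,-0.9,0],"roll":0},{"linear":[0.3,-0.9,0],"roll":0},{"linear":[0.3,-0.9,0],"roll":0},{"linear":[0.3,-0.9,0],"roll":0},{"linear":[0.3,-0.9,0],"roll":0},{"linear":[0.3,-0.9,0],"roll":0},{"linear":[0.3,-0.9,0],"roll":0},{"linear":[0.3,-0.9,0],"roll":0},{"linear":[0.3,-0.9,0],"roll":0},{"linear":[0.3,-0.9,0],"roll":0},{"linear":[0,-1,0],"roll":0},{"linear":[0,-1,0],"roll":0}]'
python3 - <<'E'
from h import *
print(env.observe())
E
```

```text
time_s: 1.07
position: [0.3255, -0.2717, 0.2549]
tool_rot: [[1.0, 0.016, 0.0], [0.016, -1.0, 0.0], [0.0, -0.0, -1.0]]
ft_force: [1.1, -0.5, 0.3]
grip_width: 0.085
gripper_force: 0.0
time_s: 2.07
position: [0.4376, 0.1703, 0.2546]
tool_rot: [[1.0, 0.016, -0.001], [0.016, -1.0, -0.0], [-0.001, 0.0, -1.0]]
ft_force: [0.7, -0.6, -0.5]
grip_width: 0.0854
gripper_force: 0.0
{'time_s': 2.0667, 'q': array([6.76997995e+00, 1.17349113e+01, 8.09757553e+01, 5.53079190e-04,
       8.73241334e+01, 9.58572449e+01]), 'qvel': array([ 61.21647071,  15.39063462, -20.24996166,   0.13306317,
         4.44788896,  60.74940886]), 'joint_efforts': array([-5.87412670e+00, -3.85564113e+01, -2.20960593e+01,  4.66777221e-02,
        3.52882751e-03, -1.39729489e+00]), 'position': array([0.43758124, 0.17027366, 0.25459923]), 'tool_rot': array([[ 9.99872941e-01,  1.59291198e-02, -6.04277179e-04],
       [ 1.59290852e-02, -9.99873122e-01, -6.20243661e-05],
       [-6.05188503e-04,  5.23909027e-05, -9.99999816e-01]]), 'ft_force': array([ 0.71428271, -0.64659312, -0.45671317]), 'wrist_torque': array([-0.04086903, -0.02271599,  0.00588407]), 'gripper_force': 0.0, 'grip_width': 0.08540137995663552}
```

```bash

python3 -m jog '[{"linear":[0.3,-0.9,0],"roll":0},{"linear":[0,-1,0],"roll":0},{"linear":[0,-1,0],"roll":0},{"linear":[0,0,-1],"roll":0},{"linear":[0,0,-1],"roll":0},{"linear":[0,0,-1],"roll":0},{"linear":[0,0,-1],"roll":0},{"linear":[0,0,-1],"roll":0},{"linear":[0,0,-1],"roll":0},{"linear":[0,0,-1],"roll":0},{"linear":[0,0,-1],"roll":0},{"linear":[0,0,-1],"roll":0}]'
python3 -m jog '[{"linear":[0,0,-1],"roll":0},{"linear":[0,0,-1],"roll":0},{"linear":[0,0,-1],"roll":0},{"linear":[0,0,-1],"roll":0},{"linear":[0,0,-1],"roll":0},{"linear":[0,0,-1],"roll":0},{"linear":[0,0,-1],"roll":0},{"linear":[0,0,-1],"roll":0}]'
python3 - <<'E'
from h import *
o=env.observe();print(o['q'],o['tool_rot'])
E
```

```text
time_s: 3.07
position: [0.4281, 0.2714, 0.5692]
tool_rot: [[1.0, 0.016, -0.005], [0.016, -1.0, 0.003], [-0.005, -0.003, -1.0]]
ft_force: [1.7, -0.3, -1.3]
grip_width: 0.0854
gripper_force: 0.0
time_s: 3.73
position: [0.3122, 0.1984, 0.6647]
tool_rot: [[0.996, 0.019, 0.091], [0.014, -0.998, 0.058], [0.092, -0.056, -0.994]]
ft_force: [0.2, -0.3, 0.4]
grip_width: 0.0857
gripper_force: 0.0
[ 12.1866095    9.61609774  12.73586423   4.52289335 151.74005857
 105.34582876] [[ 0.99563492  0.018913    0.09139695]
 [ 0.01364385 -0.99822706  0.05793596]
 [ 0.09233065 -0.05643605 -0.99412777]]
```

```bash

python3 -m jog '[{"linear":[0,0,-1],"roll":0},{"linear":[0,0,-1],"roll":0},{"linear":[0,0,-1],"roll":0},{"linear":[0,0,-1],"roll":0}]'
python3 -m jog '[{"linear":[0,0,1],"roll":0},{"linear":[0,0,1],"roll":0},{"linear":[0,0,1],"roll":0},{"linear":[0,0,1],"roll":0},{"linear":[0,0,1],"roll":0},{"linear":[0,0,0],"roll":0}]'
python3 - <<'E'
from h import *
o=env.observe();print(o['q'],o['tool_rot'])
E
```

```text
time_s: 4.07
position: [0.2582, 0.1642, 0.6937]
tool_rot: [[0.992, 0.021, 0.126], [0.011, -0.997, 0.08], [0.128, -0.078, -0.989]]
ft_force: [0.2, -0.5, -0.7]
grip_width: 0.0852
gripper_force: 0.0
time_s: 4.57
position: [0.2802, 0.1799, 0.5046]
tool_rot: [[0.995, 0.019, 0.102], [0.011, -0.997, 0.078], [0.103, -0.077, -0.992]]
ft_force: [1.0, 0.6, -1.2]
grip_width: 0.0857
gripper_force: 0.0
[  8.77865962  -7.71509733  61.89322984   4.07964365 119.29064275
 100.11840579] [[ 0.99463855  0.01893439  0.10166441]
 [ 0.0109547  -0.9968553   0.07848256]
 [ 0.10283073 -0.07694808 -0.99171812]]
```

```bash

python3 -m jog '[{"linear":[0.3,0.95,0],"roll":0},{"linear":[0.3,0.95,0],"roll":0},{"linear":[0.3,0.95,0],"roll":0},{"linear":[0.3,0.95,0],"roll":0},{"linear":[0.3,0.95,0],"roll":0},{"linear":[0.3,0.95,0],"roll":0},{"linear":[0.3,0.95,0],"roll":0},{"linear":[0.3,0.95,0],"roll":0},{"linear":[0.1,0.95,0],"roll":0},{"linear":[0,0.95,0],"roll":0},{"linear":[0,0.95,0],"roll":0},{"linear":[0,0,-1],"roll":0}]'
python3 -m jog '[{"linear":[0,0,-1],"roll":0},{"linear":[0,0,-1],"roll":0},{"linear":[0,0,-1],"roll":0},{"linear":[0,0,-1],"roll":0},{"linear":[0,0,-1],"roll":0},{"linear":[0,0,-1],"roll":0}]'
python3 - <<'E'
from h import *
o=env.observe();print(o['q'],o['tool_rot'])
E
```

```text
time_s: 5.57
position: [0.3854, -0.2418, 0.5272]
tool_rot: [[0.993, 0.015, 0.114], [0.004, -0.995, 0.096], [0.115, -0.095, -0.989]]
ft_force: [2.2, -1.3, -1.0]
grip_width: 0.0855
gripper_force: 0.0
time_s: 6.07
position: [0.3154, -0.2216, 0.6576]
tool_rot: [[0.987, 0.018, 0.16], [0.007, -0.998, 0.068], [0.161, -0.066, -0.985]]
ft_force: [-0.4, -0.6, -0.2]
grip_width: 0.0851
gripper_force: 0.0
[-60.63744121  11.33860707  12.67741142  22.46357443 153.11408014
  48.9634178 ] [[ 0.98698583  0.01819929  0.1597741 ]
 [ 0.00732218 -0.99763079  0.06840459]
 [ 0.16064048 -0.06634447 -0.98478071]]
```

```bash

python3 -m jog '[{"linear":[0,0,-1],"roll":0},{"linear":[0,0,-1],"roll":0},{"linear":[0,0,-1],"roll":0},{"linear":[0,0,-1],"roll":0},{"linear":[0,0,-1],"roll":0}]'
python3 - <<'E'
from h import *
o=env.observe();print(o['q'],o['tool_rot'])
E
```

```text
time_s: 6.48
position: [0.239, -0.191, 0.6944]
tool_rot: [[0.978, 0.014, 0.207], [0.005, -0.999, 0.045], [0.208, -0.042, -0.977]]
ft_force: [0.3, -0.3, -0.2]
grip_width: 0.0853
gripper_force: 0.0
[-74.00152681   4.58707074  12.67595329  34.83919267 158.28432337
  48.41832685] [[ 0.97821098  0.0141889   0.20712785]
 [ 0.00506632 -0.99899621  0.04450739]
 [ 0.20755145 -0.04248824 -0.97730095]]
```

```bash
cat >> h.py <<'E'
def plan(xyz,yaw=None,grasp=True,hover=0.):
    """units to bring the grasp point to xyz (m), backed off by hover along the tool axis"""
    o=env.observe(); R=o['tool_rot']
    p=np.array(xyz)+ (env.hold_point_z-hover)*R[:,2]
    d=R.T@(p-o['position'])/.04
    print('pos',o['position'].round(4),'units',d.round(2), 'yaw',np.degrees(np.arctan2(R[1,0],R[0,0])).round(2),'tilt',np.degrees(R[:2,2]).round(2),'q',o['q'].round(1))
E
python3 - <<'E'
from h import *
S=lambda *l:{i:np.array(q)/3+[225,120] for i,q in enumerate(l) if q}
C=lambda *l:{i:np.array(q)/4+[230,160] for i,q in enumerate(l) if q}
D={'short':(.115,.056,S((242,65),(242,108),(110,112),(110,68)),C((82,325),(165,288),(300,375),(220,412))),
'middle':(.145,.056,S((295,197),(318,245),(150,290),(127,240)),C((295,195),(325,158),(545,210),(510,250))),
'long':(.175,.056,S((340,393),(347,458),(90,470),(92,405)),C((505,100),(540,68),None,None))}
for k,(L,W,s,c) in D.items():
  for nm,ob in (('side',{'side':s}),('both',{'side':s,'scene':c})):
    def r(p):
        X=corners([p[0],p[1],.054,p[2]],L-.004,W-.004); return np.concatenate([(proj(n,X)[i]-q) for n in ob for i,q in ob[n].items()])
    q=least_squares(r,[.45,0,0]); print(k,nm,q.x.round(4),abs(q.fun).max().round(1))
plan([.452,.289,.03],hover=.12)
E
```

```text
short side [0.4527 0.2813 0.01  ] 1.4
short both [0.4502 0.2902 0.0138] 3.4
middle side [0.491  0.081  0.3335] 1.2
middle both [0.4897 0.0876 0.3534] 3.6
long side [ 0.4836 -0.1074  0.0218] 1.1
long both [ 0.4836 -0.1056  0.0459] 4.6
pos [ 0.239  -0.191   0.6944] units [  1.82 -11.21  15.34] yaw 0.3 tilt [11.87  2.55] q [-74.    4.6  12.7  34.8 158.3  48.4]
```

```bash

python3 -m jog '[{"linear":[0.1,-0.5,0.8],"roll":0},{"linear":[0.1,-0.5,0.8],"roll":0},{"linear":[0.1,-0.5,0.8],"roll":0},{"linear":[0.1,-0.5,0.8],"roll":0},{"linear":[0.1,-0.5,0.8],"roll":0},{"linear":[0.1,-0.5,0.8],"roll":0},{"linear":[0.1,-0.5,0.8],"roll":0},{"linear":[0.1,-0.5,0.8],"roll":0},{"linear":[0.1,-0.6,0.7],"roll":0},{"linear":[0.1,-0.6,0.7],"roll":0},{"linear":[0.1,-0.6,0.7],"roll":0},{"linear":[0.1,-0.6,0.7],"roll":0}]'
python3 - <<'E'
from h import *
plan([.452,.285,.03],hover=.12)
E
```

```text
time_s: 7.48
position: [0.3632, 0.0769, 0.3663]
tool_rot: [[0.976, 0.014, 0.219], [0.004, -0.999, 0.044], [0.22, -0.042, -0.975]]
ft_force: [1.5, -0.4, 0.9]
grip_width: 0.0857
gripper_force: 0.0
pos [0.3632 0.0769 0.3663] units [ 0.34 -4.82  6.38] yaw 0.24 tilt [12.56  2.5 ] q [-10.3  -8.6  85.4   4.7  91.2  79.8]
```

```bash

python3 -m jog '[{"linear":[0,-0.5,0.7],"roll":0},{"linear":[0,-0.5,0.7],"roll":0},{"linear":[0,-0.5,0.7],"roll":0},{"linear":[0,-0.5,0.7],"roll":0},{"linear":[0,-0.5,0.7],"roll":0},{"linear":[0,-0.5,0.7],"roll":0},{"linear":[0,-0.5,0.7],"roll":0},{"linear":[0,-0.5,0.6],"roll":0},{"linear":[0,-0.4,0],"roll":0},{"linear":[0,0,0],"roll":0},{"linear":[0,0,0],"roll":0}]'
python3 - <<'E'
from h import *
plan([.452,.285,.03],hover=.12)
cv2.imwrite('pics/w1.png',optics.get_image('wrist')[:,:,::-1])
c=optics.calibration('wrist')
f=200/np.tan(np.radians(c['fov_y']/2)); T=np.array(c['T']); Ti=np.linalg.inv(T)
# draw predicted top corners of the case
im=cv2.imread('pics/w1.png')
def fish(P):
    p=Ti[:3,:3]@P+Ti[:3,3]; th=np.arctan2(np.hypot(p[0],p[1]),p[2]); u=p[:2]/np.hypot(p[0],p[1]); return np.array([c['cx'],c['cy']])+f*th*u
for x in corners([.452,.285,.056,.012],.115,.056): q=fish(x); cv2.circle(im,tuple(int(v) for v in q),3,(0,0,255),1)
cv2.imwrite('pics/w1a.png',im)
E
```

```text
time_s: 8.4
position: [0.4087, 0.2625, 0.1583]
tool_rot: [[0.976, 0.014, 0.216], [0.004, -0.999, 0.046], [0.217, -0.044, -0.975]]
ft_force: [-0.1, 0.2, 0.0]
grip_width: 0.0854
gripper_force: 0.0
pos [0.4087 0.2625 0.1583] units [ 0.36 -0.4   0.86] yaw 0.24 tilt [12.4   2.63] q [ 19.7  12.9  97.8  -2.   56.6 110.2]
```

View pics/w1a.png

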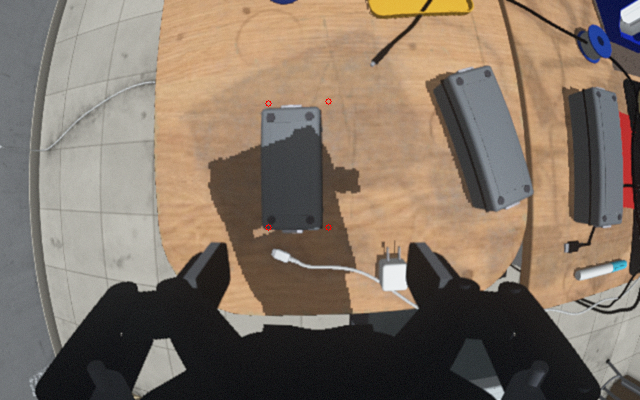

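```bash
cat >> h.py <<'E'
def wfit(cal,px,L,W,z,p0):
    """px in order x+y+, x+y-, x-y-, x-y+ in the wrist fisheye"""
    f=200/np.tan(np.radians(cal['fov_y']/2)); Ti=np.linalg.inv(cal['T'])
    def r(p):
        C=corners([p[0],p[1],p[3] if len(p)>3 else z,p[2]],L,W)@Ti[:3,:3].T+Ti[:3,3]
        h=np.hypot(C[:,0],C[:,1]); th=np.arctan2(h,C[:,2])
        return (np.array([cal['cx'],cal['cy']])+f*(th/h)[:,None]*C[:,:2]-px).ravel()
    s=least_squares(r,p0); return s.x.round(4),s.fun.round(1)
E
python3 - <<'E'
from h import *
c=optics.calibration('wrist')
print(wfit(c,[(262,107),(321,107),(322,230),(262,230)],.115,.056,.056,[.45,.28,0]))
print(wfit(c,[(262,107),(321,107),(322,230),(262,230)],.115,.056,.056,[.45,.28,0,.056]))
print(wfit(c,[(442,78),(491,66),(531,192),(487,209)],.145,.056,.056,[.49,.08,.3]))
print(wfit(c,[(442,78),(491,66),(531,192),(487,209)],.145,.056,.056,[.49,.08,.3,.056]))
print(wfit(c,[(589,89),(617,88),(622,222),(589,224)],.175,.056,.056,[.49,-.1,0]))
plan([.450,.290,.03],hover=0)
E
```

```text
(array([0.4487, 0.2913, 0.0163]), array([-0.5,  0. ,  0.7, -1.8,  0.1,  1.2, -0.4,  0.5]))
(array([0.4488, 0.2918, 0.0162, 0.0519]), array([-0. ,  0.9,  0.3, -0.9, -0.3,  0.3,  0.1, -0.3]))
(array([0.4863, 0.0955, 0.3446]), array([ 1.2, -4.9, -3.2, -3.8,  0.3,  3.6,  2.6,  4.9]))
(array([0.4888, 0.0876, 0.344 , 0.0405]), array([ 3.1, -1.6, -3.6, -0.1, -2.2,  0.8,  2.1,  1. ]))
(array([ 0.4807, -0.0939,  0.0043]), array([ 0.7, -6.2, -2.3,  2.6, -3.3,  2.3,  5.3,  1.8]))
pos [0.4082 0.2619 0.1582] units [ 0.33 -0.55  3.85] yaw 0.19 tilt [12.39  2.62] q [ 19.7  12.8  97.9  -2.   56.6 110.1]
```

```bash
cat >> h.py <<'E'
def samp(n=8):
    F=[];M=[]
    for _ in range(n):
        optics.get_image('wrist'); o=env.observe(); F.append(o['ft_force']); M.append(o['wrist_torque'])
    R=o['tool_rot']; M=np.array(M); h=np.cross(R[:,1],[0,0,1]) 
    print('t',o['time_s'],'F',np.mean(F,0).round(2),'M world',M.mean(0).round(3),'M tool',(R.T@M.mean(0)).round(3),'sd',(M.std(0)/n**.5).round(3),'toolz',R[:,2].round(3),'pos',o['position'].round(3),'w',o['grip_width'].round(4),'gf',round(float(o['gripper_force']),1))
E
python3 -m jog '[{"linear":[0.3,-0.6,0],"roll":-0.15},{"linear":[0,0,0.8],"roll":0},{"linear":[0,0,0.8],"roll":0},{"linear":[0,0,0.8],"roll":0},{"linear":[0,0,0.8],"roll":0},{"linear":[0,0,0.6],"roll":0},{"linear":[0,0,0],"roll":0},{"linear":[0,0,0],"roll":0}]'
python3 - <<'E'
from h import *
plan([.449,.291,.03]); samp(5)
E
python3 -m jog '[{"linear":[0,0,0],"roll":0},{"linear":[0,0,0],"roll":0},{"linear":[0,0,0],"roll":0},{"linear":[0,0,0],"roll":0},{"linear":[0,0,0],"roll":0},{"linear":[0,0,0],"roll":0},{"linear":[0,0,0],"roll":0},{"linear":[0,0,0],"roll":0}]' -1 70
```

```text
time_s: 9.12
position: [0.4509, 0.2916, 0.0122]
tool_rot: [[0.977, 0.024, 0.213], [0.015, -0.999, 0.044], [0.214, -0.04, -0.976]]
ft_force: [-0.2, 0.5, 0.2]
grip_width: 0.0852
gripper_force: 0.0
pos [0.4509 0.2916 0.0122] units [ 0.05 -0.    0.02] yaw 0.9 tilt [12.22  2.53] q [ 21.4  30.  101.   -3.5  36.6 112.8]
time_s: 10.03
position: [0.4499, 0.2926, 0.0127]
tool_rot: [[0.976, 0.026, 0.215], [0.017, -0.999, 0.045], [0.216, -0.04, -0.976]]
ft_force: [-5.0, 0.8, 11.2]
grip_width: 0.0544
gripper_force: 73.6Traceback (most recent call last):
  File "<stdin>", line 2, in <module>
  File "h.py", line 38, in samp
    print('t',o['time_s'],'F',np.mean(F,0).round(2),'M world',M.mean(0).round(3),'M tool',(R.T@M.mean(0)).round(3),'sd',(M.std(0)/n**.5).round(3),'toolz',R[:,2].round(3),'pos',o['position'].round(3),'w',o['grip_width'].round(4),'gf',round(float(o['gripper_force']),1))
                                                                                                                                                                                                           ^^^^^^^^^^^^^^^^^^^^^
AttributeError: 'float' object has no attribute 'round'
```

```bash
sed -i "s/o\['grip_width'\].round(4)/round(o['grip_width'],4)/" h.py
python3 -m jog '[{"linear":[0.1,0,-0.4],"roll":0},{"linear":[0.2,-0.04,-0.9],"roll":0},{"linear":[0.2,-0.04,-0.9],"roll":0},{"linear":[0.2,-0.04,-0.9],"roll":0},{"linear":[0,0,0],"roll":0},{"linear":[0,0,0],"roll":0},{"linear":[0,0,0],"roll":0}]'
python3 - <<'E'
from h import *
samp(8); cv2.imwrite('pics/s2.png',cv2.resize(optics.get_image('side')[60:260,200:440,::-1],None,fx=3,fy=3))
E
```

```text
time_s: 10.62
position: [0.4492, 0.2914, 0.1369]
tool_rot: [[0.977, 0.026, 0.209], [0.017, -0.999, 0.043], [0.21, -0.039, -0.977]]
ft_force: [0.0, 0.3, -6.0]
grip_width: 0.0541
gripper_force: 81.2
t 11.0167 F [-0.23  0.34 -5.33] M world [-0.061  0.334 -0.001] M tool [-0.054 -0.336  0.003] sd [0.005 0.012 0.006] toolz [ 0.212  0.044 -0.976] pos [0.45  0.292 0.138] w 0.0545 gf 81.2
```

View pics/s2.png

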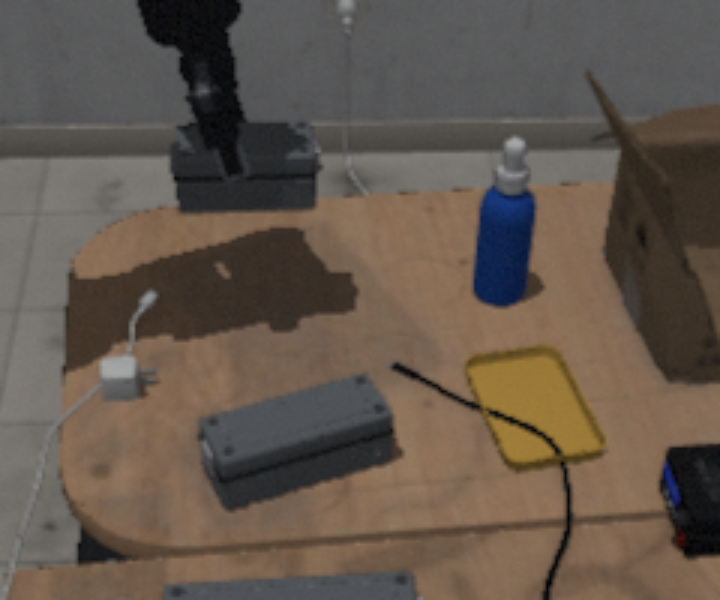

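```bash

python3 -m jog '[{"linear":[0,0,0],"roll":-1},{"linear":[0,0,0],"roll":-1},{"linear":[0,0,0],"roll":-1},{"linear":[0,0,0],"roll":-1},{"linear":[0,0,0],"roll":-1},{"linear":[0,0,0],"roll":-1},{"linear":[0,0,0],"roll":-1},{"linear":[0,0,0],"roll":-1},{"linear":[0,0,0],"roll":-1},{"linear":[0,0,0],"roll":-1},{"linear":[0,0,0],"roll":-1},{"linear":[0,0,0],"roll":-1}]'
python3 -m jog '[{"linear":[0,0,0],"roll":-1},{"linear":[0,0,0],"roll":-1},{"linear":[0,0,0],"roll":-1},{"linear":[0,0,0],"roll":-1},{"linear":[0,0,0],"roll":-1},{"linear":[0,0,0],"roll":-1},{"linear":[0,0,0],"roll":-1},{"linear":[0,0,0],"roll":-1},{"linear":[0,0,0],"roll":-1},{"linear":[0,0,0],"roll":-1},{"linear":[0,0,0],"roll":-1},{"linear":[0,0,0],"roll":-1}]'
python3 -m jog '[{"linear":[0,0,0],"roll":-1},{"linear":[0,0,0],"roll":-1},{"linear":[0,0,0],"roll":-1},{"linear":[0,0,0],"roll":-1},{"linear":[0,0,0],"roll":0},{"linear":[0,0,0],"roll":0}]'
python3 - <<'E'
from h import *
samp(8); print(env.observe()['tool_rot'].round(3),env.observe()['q'])
E
```

```text
time_s: 12.07
position: [0.4505, 0.2919, 0.1385]
tool_rot: [[0.462, 0.861, 0.213], [0.876, -0.481, 0.044], [0.14, 0.166, -0.976]]
ft_force: [-0.6, 1.2, -6.3]
grip_width: 0.0542
gripper_force: 81.1
time_s: 13.07
position: [0.4505, 0.2919, 0.1385]
tool_rot: [[-0.514, 0.831, 0.213], [0.854, 0.518, 0.044], [-0.073, 0.205, -0.976]]
ft_force: [-1.1, 0.1, -5.2]
grip_width: 0.0545
gripper_force: 81.2
time_s: 13.57
position: [0.4505, 0.2919, 0.1386]
tool_rot: [[-0.763, 0.61, 0.213], [0.631, 0.774, 0.044], [-0.138, 0.168, -0.976]]
ft_force: [-0.7, 1.0, -4.8]
grip_width: 0.054
gripper_force: 81.2
t 13.9667 F [ 0.02  0.02 -5.2 ] M world [-0.107  0.256  0.009] M tool [ 0.242  0.135 -0.021] sd [0.011 0.009 0.007] toolz [ 0.213  0.044 -0.976] pos [0.45  0.292 0.139] w 0.0543 gf 81.2
[[-0.765  0.608  0.213]
 [ 0.63   0.776  0.044]
 [-0.138  0.168 -0.976]] [ 21.42392341  19.16551886  92.18805915  -2.51250646  56.28455786
 -28.61653481]
```

```bash

python3 - <<'E'
from h import *
samp(8)
E
python3 -m jog '[{"linear":[0,0,0],"roll":1},{"linear":[0,0,0],"roll":1},{"linear":[0,0,0],"roll":1},{"linear":[0,0,0],"roll":1},{"linear":[0,0,0],"roll":1},{"linear":[0,0,0],"roll":1},{"linear":[0,0,0],"roll":1},{"linear":[0,0,0],"roll":1},{"linear":[0,0,0],"roll":1},{"linear":[0,0,0],"roll":1},{"linear":[0,0,0],"roll":1},{"linear":[0,0,0],"roll":1}]'
python3 -m jog '[{"linear":[0,0,0],"roll":1},{"linear":[0,0,0],"roll":1},{"linear":[0,0,0],"roll":1},{"linear":[0,0,0],"roll":1},{"linear":[0,0,0],"roll":1},{"linear":[0,0,0],"roll":1},{"linear":[0,0,0],"roll":1},{"linear":[0,0,0],"roll":1},{"linear":[0,0,0],"roll":1},{"linear":[0,0,0],"roll":1},{"linear":[0,0,0],"roll":1},{"linear":[0,0,0],"roll":1}]'
python3 -m jog '[{"linear":[0,0,0],"roll":1},{"linear":[0,0,0],"roll":1},{"linear":[0,0,0],"roll":1},{"linear":[0,0,0],"roll":1},{"linear":[0,0,0],"roll":0},{"linear":[0,0,0],"roll":0}]'
python3 - <<'E'
from h import *
samp(14); plan([.449,.291,.03])
E
```

```text
t 14.3667 F [ 0.05  0.18 -5.64] M world [-0.106  0.232 -0.006] M tool [ 0.228  0.115 -0.006] sd [0.008 0.008 0.008] toolz [ 0.213  0.044 -0.976] pos [0.45  0.292 0.139] w 0.0545 gf 81.2
time_s: 15.37
position: [0.4504, 0.2919, 0.1386]
tool_rot: [[0.148, 0.966, 0.213], [0.986, -0.161, 0.044], [0.077, 0.203, -0.976]]
ft_force: [-0.5, 0.1, -4.8]
grip_width: 0.0545
gripper_force: 81.2
time_s: 16.37
position: [0.4504, 0.2919, 0.1386]
tool_rot: [[0.911, 0.354, 0.213], [0.353, -0.934, 0.044], [0.214, 0.035, -0.976]]
ft_force: [0.5, 0.3, -4.8]
grip_width: 0.0542
gripper_force: 81.3
time_s: 16.87
position: [0.4504, 0.2919, 0.1386]
tool_rot: [[0.977, 0.028, 0.213], [0.019, -0.999, 0.044], [0.214, -0.039, -0.976]]
ft_force: [0.4, -0.2, -4.8]
grip_width: 0.0544
gripper_force: 81.3
t 17.5667 F [ 0.15 -0.05 -5.02] M world [-0.058  0.379 -0.002] M tool [-0.051 -0.38   0.006] sd [0.01  0.007 0.008] toolz [ 0.213  0.044 -0.976] pos [0.45  0.292 0.139] w 0.0539 gf 81.3
pos [0.4505 0.292  0.1386] units [-0.62  0.13  3.11] yaw 0.99 tilt [12.2   2.55] q [ 21.4  19.2  92.2  -2.5  56.3 111.4]
```

```bash

python3 -m jog '[{"linear":[-0.2,0.04,0.9],"roll":0},{"linear":[-0.2,0.04,0.9],"roll":0},{"linear":[-0.2,0.04,0.9],"roll":0},{"linear":[-0.06,0,0.36],"roll":0},{"linear":[0,0,0],"roll":0},{"linear":[0,0,0],"roll":0}]'
python3 -m jog '[{"linear":[0,0,0],"roll":0},{"linear":[0,0,0],"roll":0},{"linear":[0,0,0],"roll":0},{"linear":[0,0,0],"roll":0},{"linear":[0,0,0],"roll":0},{"linear":[0,0,-0.5],"roll":0},{"linear":[0,0,-0.9],"roll":0},{"linear":[0,0,-0.9],"roll":0},{"linear":[0,0,-0.9],"roll":0}]' 1
python3 - <<'E'
from h import *
plan([.488,.088,.03],hover=.12)
E
```

```text
time_s: 18.07
position: [0.4509, 0.2921, 0.0129]
tool_rot: [[0.977, 0.026, 0.212], [0.017, -0.999, 0.044], [0.213, -0.04, -0.976]]
ft_force: [0.8, 0.6, -5.2]
grip_width: 0.0543
gripper_force: 92.4
time_s: 18.82
position: [0.423, 0.2863, 0.1398]
tool_rot: [[0.977, 0.026, 0.213], [0.017, -0.999, 0.044], [0.213, -0.04, -0.976]]
ft_force: [0.3, 0.3, 0.1]
grip_width: 0.0853
gripper_force: 0.0
pos [0.423  0.2863 0.1398] units [0.92 5.1  0.27] yaw 0.98 tilt [12.18  2.54] q [ 22.   16.7  95.8  -2.7  55.2 112.1]
```

```bash

python3 -m jog '[{"linear":[0.18,0.95,0.05],"roll":0},{"linear":[0.18,0.95,0.05],"roll":0},{"linear":[0.18,0.95,0.05],"roll":0},{"linear":[0.18,0.95,0.05],"roll":0},{"linear":[0.18,0.95,0.05],"roll":0},{"linear":[0,0.3,0],"roll":-0.95},{"linear":[0,0,0],"roll":-0.95},{"linear":[0,0,0],"roll":-0.95},{"linear":[0,0,0],"roll":-0.95},{"linear":[0,0,0],"roll":0}]'
python3 - <<'E'
from h import *
plan([.488,.088,.03],hover=.12)
c=optics.calibration('wrist'); print(c)
np.save('c2.npy',c,allow_pickle=True)
cv2.imwrite('pics/w2.png',optics.get_image('wrist')[:,:,::-1])
E
```

```text
time_s: 19.65
position: [0.4662, 0.0855, 0.1284]
tool_rot: [[0.914, 0.345, 0.213], [0.343, -0.938, 0.044], [0.215, 0.033, -0.976]]
ft_force: [0.1, 0.0, 1.0]
grip_width: 0.0852
gripper_force: 0.0
pos [0.4662 0.0855 0.1284] units [-0.01  0.05 -0.01] yaw 20.59 tilt [12.23  2.53] q [ -6.3  13.7 102.7   4.9  51.7  60.6]
{'fov_y': 65.70646984690485, 'cx': 317.4968723239125, 'cy': 196.7598250429527, 'T': array([[ 0.34479617, -0.93801002, -0.03539485,  0.49085757],
       [-0.93810145, -0.34301857, -0.04799924,  0.10159711],
       [ 0.03288267,  0.04975392, -0.99822005,  0.3044618 ],
       [ 0.        ,  0.        ,  0.        ,  1.        ]])}
```

View pics/w2.png

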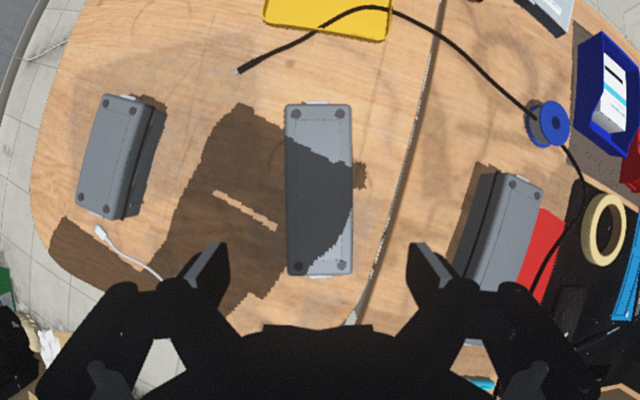

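```bash

python3 - <<'E'
from h import *
c=np.load('c2.npy',allow_pickle=True).item()
px=[(284,104),(351,105),(353,275),(285,274)]
print(wfit(c,px,.145,.056,.056,[.49,.08,.3])); r=wfit(c,px,.145,.056,.056,[.49,.08,.3,.056]);print(r)
p=wfit(c,px,.145,.056,.056,[.49,.08,.3])[0]
print(np.degrees(p[2])); plan([p[0],p[1],.03])
E
```

```text
(array([0.4873, 0.0908, 0.3579]), array([-0.3, -2.1,  0.9, -2.8, -0.8,  1.5,  0.3,  3.5]))
(array([0.4872, 0.0905, 0.3578, 0.0493]), array([ 0.5,  0.1,  0. , -0.7, -1.7, -0.7,  1.1,  1.3]))
20.506159487732162
pos [0.4662 0.0857 0.1284] units [-0.   -0.02  2.99] yaw 20.35 tilt [12.23  2.54] q [ -6.3  13.7 102.7   4.9  51.7  60.9]
```

```bash

python3 -m jog '[{"linear":[0,0,0.7],"roll":0},{"linear":[0,0,0.8],"roll":0},{"linear":[0,0,0.8],"roll":0},{"linear":[0,0,0.7],"roll":0},{"linear":[0,0,0],"roll":0},{"linear":[0,0,0],"roll":0}]'
python3 -m jog '[{"linear":[0,0,0],"roll":0},{"linear":[0,0,0],"roll":0},{"linear":[0,0,0],"roll":0},{"linear":[0,0,0],"roll":0},{"linear":[0,0,0],"roll":0},{"linear":[0,0,0],"roll":0},{"linear":[0,0,0],"roll":0}]' -1 70
python3 -m jog '[{"linear":[0.1,0,-0.4],"roll":0},{"linear":[0.2,0.03,-0.9],"roll":0},{"linear":[0.2,0.03,-0.9],"roll":0},{"linear":[0.2,0.03,-0.9],"roll":0},{"linear":[0,0,0],"roll":0},{"linear":[0,0,0],"roll":0},{"linear":[0,0,0],"roll":0}]'
python3 - <<'E'
from h import *
samp(14); print(env.observe()['q'].round(1))
E
```

```text
time_s: 20.2
position: [0.4912, 0.0912, 0.0106]
tool_rot: [[0.916, 0.341, 0.211], [0.34, -0.939, 0.045], [0.213, 0.031, -0.977]]
ft_force: [-0.3, -0.2, 0.7]
grip_width: 0.085
gripper_force: 0.0
time_s: 20.78
position: [0.4923, 0.091, 0.0133]
tool_rot: [[0.914, 0.342, 0.216], [0.341, -0.939, 0.044], [0.218, 0.033, -0.975]]
ft_force: [-4.3, -0.9, 11.3]
grip_width: 0.0544
gripper_force: 72.9
time_s: 21.37
position: [0.4911, 0.0918, 0.1378]
tool_rot: [[0.915, 0.342, 0.212], [0.341, -0.939, 0.044], [0.214, 0.032, -0.976]]
ft_force: [-0.9, 0.9, -3.8]
grip_width: 0.0541
gripper_force: 77.1
t 22.0667 F [ 0.08 -0.08 -3.04] M world [-0.059  0.195 -0.008] M tool [ 0.011 -0.204  0.004] sd [0.006 0.006 0.009] toolz [ 0.213  0.044 -0.976] pos [0.492 0.092 0.138] w 0.0542 gf 77.1
[-5.1 15.4 98.1  4.5 54.5 62.4]
```

```bash

python3 -m jog '[{"linear":[0,0,0],"roll":-1},{"linear":[0,0,0],"roll":-1},{"linear":[0,0,0],"roll":-1},{"linear":[0,0,0],"roll":-1},{"linear":[0,0,0],"roll":-1},{"linear":[0,0,0],"roll":-1},{"linear":[0,0,0],"roll":-1},{"linear":[0,0,0],"roll":-1},{"linear":[0,0,0],"roll":-1},{"linear":[0,0,0],"roll":-1},{"linear":[0,0,0],"roll":-1},{"linear":[0,0,0],"roll":-1}]'
python3 -m jog '[{"linear":[0,0,0],"roll":-1},{"linear":[0,0,0],"roll":-1},{"linear":[0,0,0],"roll":-1},{"linear":[0,0,0],"roll":-1},{"linear":[0,0,0],"roll":-1},{"linear":[0,0,0],"roll":-1},{"linear":[0,0,0],"roll":-1},{"linear":[0,0,0],"roll":-1},{"linear":[0,0,0],"roll":-1},{"linear":[0,0,0],"roll":-1},{"linear":[0,0,0],"roll":-1},{"linear":[0,0,0],"roll":-1}]'
python3 -m jog '[{"linear":[0,0,0],"roll":-1},{"linear":[0,0,0],"roll":-1},{"linear":[0,0,0],"roll":-1},{"linear":[0,0,0],"roll":-1},{"linear":[0,0,0],"roll":0},{"linear":[0,0,0],"roll":0}]'
python3 - <<'E'
from h import *
samp(14); print(env.observe()['tool_rot'].round(3))
E
python3 -m jog '[{"linear":[0,0,0],"roll":1},{"linear":[0,0,0],"roll":1},{"linear":[0,0,0],"roll":1},{"linear":[0,0,0],"roll":1},{"linear":[0,0,0],"roll":1},{"linear":[0,0,0],"roll":1},{"linear":[0,0,0],"roll":1},{"linear":[0,0,0],"roll":1},{"linear":[0,0,0],"roll":1},{"linear":[0,0,0],"roll":1},{"linear":[0,0,0],"roll":1},{"linear":[0,0,0],"roll":1}]'
python3 -m jog '[{"linear":[0,0,0],"roll":1},{"linear":[0,0,0],"roll":1},{"linear":[0,0,0],"roll":1},{"linear":[0,0,0],"roll":1},{"linear":[0,0,0],"roll":1},{"linear":[0,0,0],"roll":1},{"linear":[0,0,0],"roll":1},{"linear":[0,0,0],"roll":1},{"linear":[0,0,0],"roll":1},{"linear":[0,0,0],"roll":1},{"linear":[0,0,0],"roll":1},{"linear":[0,0,0],"roll":1}]'
python3 -m jog '[{"linear":[0,0,0],"roll":1},{"linear":[0,0,0],"roll":1},{"linear":[0,0,0],"roll":1},{"linear":[0,0,0],"roll":1},{"linear":[0,0,0],"roll":0},{"linear":[0,0,0],"roll":0}]'
python3 - <<'E'
from h import *
samp(14); plan([.4873,.0908,.032])
E
```

```text
time_s: 23.07
position: [0.4921, 0.0917, 0.1382]
tool_rot: [[0.157, 0.964, 0.213], [0.984, -0.17, 0.044], [0.079, 0.203, -0.976]]
ft_force: [0.6, 0.0, -2.4]
grip_width: 0.0546
gripper_force: 77.0
time_s: 24.07
position: [0.4921, 0.0917, 0.1382]
tool_rot: [[-0.757, 0.618, 0.213], [0.639, 0.768, 0.044], [-0.136, 0.17, -0.976]]
ft_force: [-1.2, 0.2, -2.1]
grip_width: 0.0543
gripper_force: 77.0
time_s: 24.57
position: [0.4921, 0.0917, 0.1382]
tool_rot: [[-0.92, 0.328, 0.213], [0.345, 0.938, 0.044], [-0.185, 0.114, -0.976]]
ft_force: [0.0, -0.5, -3.7]
grip_width: 0.0545
gripper_force: 77.0
t 25.2667 F [ 0.03  0.16 -2.65] M world [-0.038  0.213  0.003] M tool [ 0.108  0.188 -0.002] sd [0.008 0.009 0.008] toolz [ 0.213  0.044 -0.976] pos [0.492 0.092 0.138] w 0.0541 gf 77.0
[[-0.921  0.326  0.213]
 [ 0.342  0.938  0.044]
 [-0.185  0.114 -0.976]]
time_s: 26.27
position: [0.4921, 0.0917, 0.1382]
tool_rot: [[-0.174, 0.961, 0.213], [0.985, 0.168, 0.044], [0.007, 0.217, -0.976]]
ft_force: [-0.9, 0.0, -2.2]
grip_width: 0.0545
gripper_force: 77.1
time_s: 27.27
position: [0.4921, 0.0917, 0.1382]
tool_rot: [[0.746, 0.631, 0.213], [0.638, -0.769, 0.044], [0.192, 0.103, -0.976]]
ft_force: [0.2, -0.3, -3.4]
grip_width: 0.0545
gripper_force: 77.1
time_s: 27.77
position: [0.4921, 0.0917, 0.1382]
tool_rot: [[0.914, 0.345, 0.213], [0.343, -0.938, 0.044], [0.215, 0.033, -0.976]]
ft_force: [-0.2, -0.4, -2.9]
grip_width: 0.0542
gripper_force: 77.1
t 28.4667 F [-0.14  0.2  -2.84] M world [-0.029  0.201  0.007] M tool [ 0.043 -0.198 -0.004] sd [0.007 0.007 0.005] toolz [ 0.213  0.044 -0.976] pos [0.492 0.092 0.138] w 0.0543 gf 77.1
pos [0.4921 0.0917 0.1382] units [-0.69 -0.1   3.03] yaw 20.44 tilt [12.2   2.54] q [-5.1 15.4 98.1  4.5 54.5 62.4]
```

```bash

python3 -m jog '[{"linear":[-0.2,-0.03,0.9],"roll":0},{"linear":[-0.2,-0.03,0.9],"roll":0},{"linear":[-0.2,-0.03,0.9],"roll":0},{"linear":[-0.06,0,0.34],"roll":0},{"linear":[0,0,0],"roll":0},{"linear":[0,0,0],"roll":0}]'
python3 -m jog '[{"linear":[0,0,0],"roll":0},{"linear":[0,0,0],"roll":0},{"linear":[0,0,0],"roll":0},{"linear":[0,0,0],"roll":0},{"linear":[0,0,0],"roll":0},{"linear":[0,0,-0.5],"roll":0},{"linear":[0,0,-0.9],"roll":0},{"linear":[0,0,-0.9],"roll":0},{"linear":[0,0,-0.9],"roll":0}]' 1
python3 -m jog '[{"linear":[0,0,0],"roll":0.95},{"linear":[0,0,0],"roll":0.95},{"linear":[0,0,0],"roll":0.95},{"linear":[0,0,0],"roll":0.95},{"linear":[0,0.9,0],"roll":0},{"linear":[0,0.9,0],"roll":0},{"linear":[0,0.9,0],"roll":0},{"linear":[0,0.9,0],"roll":0},{"linear":[0,0.9,0],"roll":0},{"linear":[0,0,0],"roll":0},{"linear":[0,0,0],"roll":0}]'
python3 - <<'E'
from h import *
plan([.4815,-.0985,.03],hover=.12)
np.save('c3.npy',optics.calibration('wrist'),allow_pickle=True)
cv2.imwrite('pics/w3.png',optics.get_image('wrist')[:,:,::-1]); samp(10)
E
```

```text
time_s: 28.97
position: [0.4925, 0.0915, 0.0132]
tool_rot: [[0.915, 0.343, 0.212], [0.341, -0.939, 0.044], [0.214, 0.032, -0.976]]
ft_force: [0.4, 0.3, -2.8]
grip_width: 0.0541
gripper_force: 86.9
time_s: 29.72
position: [0.4646, 0.0858, 0.1402]
tool_rot: [[0.915, 0.342, 0.212], [0.341, -0.939, 0.044], [0.215, 0.032, -0.976]]
ft_force: [1.4, 0.6, -0.1]
grip_width: 0.0855
gripper_force: 0.0
time_s: 30.63
position: [0.4699, -0.0956, 0.1314]
tool_rot: [[0.977, 0.022, 0.213], [0.013, -0.999, 0.044], [0.214, -0.04, -0.976]]
ft_force: [-0.1, 0.8, 0.1]
grip_width: 0.0855
gripper_force: 0.0
pos [ 0.4699 -0.0956  0.1314] units [-0.26  0.18  0.  ] yaw 0.78 tilt [12.2   2.51] q [-30.8  14.5 100.9  10.2  55.7  53. ]
t 31.1833 F [-0.07  0.21 -0.07] M world [-0.016  0.12   0.013] M tool [-0.011 -0.12  -0.011] sd [0.006 0.008 0.006] toolz [ 0.213  0.045 -0.976] pos [ 0.47  -0.094  0.132] w 0.0855 gf 0.0
```

View pics/w3.png

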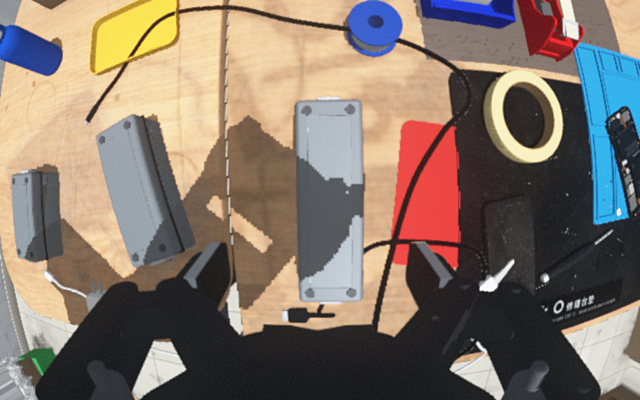

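```bash

python3 - <<'E'
from h import *
c=np.load('c3.npy',allow_pickle=True).item()
px=[(295,101),(360,99),(363,301),(295,301)]
r=wfit(c,px,.175,.056,.056,[.48,-.1,0]);print(r, wfit(c,px,.175,.056,.056,[.48,-.1,0,.056]))
p=r[0]
print(np.degrees(p[2])); plan([p[0],p[1],.03])
E
```

```text
(array([ 0.4809, -0.1009,  0.0329]), array([-1.3, -2.9,  1.1, -1.8, -1.6,  2.4,  1.7,  2.6])) (array([ 0.4806, -0.1009,  0.0329,  0.0502]), array([-0.6, -0.9,  0.4,  0.3, -2.2,  0.2,  2.4,  0.3]))
1.8850311459804083
pos [ 0.4701 -0.0936  0.1315] units [-0.28  0.29  2.99] yaw 1.02 tilt [12.2   2.55] q [-30.6  14.5 100.9  10.2  55.7  53. ]
```

```bash

python3 -m jog '[{"linear":[-0.28,0.29,0],"roll":-0.15},{"linear":[0,0,0.7],"roll":0},{"linear":[0,0,0.8],"roll":0},{"linear":[0,0,0.8],"roll":0},{"linear":[0,0,0.68],"roll":0},{"linear":[0,0,0],"roll":0},{"linear":[0,0,0],"roll":0}]'
python3 -m jog '[{"linear":[0,0,0],"roll":0},{"linear":[0,0,0],"roll":0},{"linear":[0,0,0],"roll":0},{"linear":[0,0,0],"roll":0},{"linear":[0,0,0],"roll":0},{"linear":[0,0,0],"roll":0},{"linear":[0,0,0],"roll":0}]' -1 70
python3 -m jog '[{"linear":[0.1,0,-0.4],"roll":0},{"linear":[0.2,-0.04,-0.9],"roll":0},{"linear":[0.2,-0.04,-0.9],"roll":0},{"linear":[0.2,-0.04,-0.9],"roll":0},{"linear":[0,0,0],"roll":0},{"linear":[0,0,0],"roll":0},{"linear":[0,0,0],"roll":0}]'
python3 - <<'E'
from h import *
samp(14); print(env.observe()['q'].round(1))
E
python3 -m jog '[{"linear":[0,0,0],"roll":-1},{"linear":[0,0,0],"roll":-1},{"linear":[0,0,0],"roll":-1},{"linear":[0,0,0],"roll":-1},{"linear":[0,0,0],"roll":-1},{"linear":[0,0,0],"roll":-1},{"linear":[0,0,0],"roll":-1},{"linear":[0,0,0],"roll":-1},{"linear":[0,0,0],"roll":-1},{"linear":[0,0,0],"roll":-1},{"linear":[0,0,0],"roll":-1},{"linear":[0,0,0],"roll":-1}]'
python3 -m jog '[{"linear":[0,0,0],"roll":-1},{"linear":[0,0,0],"roll":-1},{"linear":[0,0,0],"roll":-1},{"linear":[0,0,0],"roll":-1},{"linear":[0,0,0],"roll":-1},{"linear":[0,0,0],"roll":-1},{"linear":[0,0,0],"roll":-1},{"linear":[0,0,0],"roll":-1},{"linear":[0,0,0],"roll":-1},{"linear":[0,0,0],"roll":-1},{"linear":[0,0,0],"roll":-1},{"linear":[0,0,0],"roll":-1}]'
python3 -m jog '[{"linear":[0,0,0],"roll":-1},{"linear":[0,0,0],"roll":-1},{"linear":[0,0,0],"roll":-1},{"linear":[0,0,0],"roll":-1},{"linear":[0,0,0],"roll":0},{"linear":[0,0,0],"roll":0}]'
python3 - <<'E'
from h import *
samp(14); print(env.observe()['tool_rot'].round(3))
E
python3 -m jog '[{"linear":[0,0,0],"roll":1},{"linear":[0,0,0],"roll":1},{"linear":[0,0,0],"roll":1},{"linear":[0,0,0],"roll":1},{"linear":[0,0,0],"roll":1},{"linear":[0,0,0],"roll":1},{"linear":[0,0,0],"roll":1},{"linear":[0,0,0],"roll":1},{"linear":[0,0,0],"roll":1},{"linear":[0,0,0],"roll":1},{"linear":[0,0,0],"roll":1},{"linear":[0,0,0],"roll":1}]'
python3 -m jog '[{"linear":[0,0,0],"roll":1},{"linear":[0,0,0],"roll":1},{"linear":[0,0,0],"roll":1},{"linear":[0,0,0],"roll":1},{"linear":[0,0,0],"roll":1},{"linear":[0,0,0],"roll":1},{"linear":[0,0,0],"roll":1},{"linear":[0,0,0],"roll":1},{"linear":[0,0,0],"roll":1},{"linear":[0,0,0],"roll":1},{"linear":[0,0,0],"roll":1},{"linear":[0,0,0],"roll":1}]'
python3 -m jog '[{"linear":[0,0,0],"roll":1},{"linear":[0,0,0],"roll":1},{"linear":[0,0,0],"roll":1},{"linear":[0,0,0],"roll":1},{"linear":[0,0,0],"roll":0},{"linear":[0,0,0],"roll":0}]'
python3 - <<'E'
from h import *
samp(14); plan([.4809,-.1009,.032])
E
```

```text
time_s: 31.77
position: [0.4844, -0.1001, 0.0119]
tool_rot: [[0.977, 0.039, 0.211], [0.03, -0.999, 0.046], [0.212, -0.038, -0.976]]
ft_force: [0.4, -0.6, 0.7]
grip_width: 0.0854
gripper_force: 0.0
time_s: 32.35
position: [0.4853, -0.101, 0.0144]
tool_rot: [[0.976, 0.039, 0.216], [0.03, -0.999, 0.042], [0.217, -0.035, -0.975]]
ft_force: [-4.5, 0.6, 11.7]
grip_width: 0.0542
gripper_force: 73.4
time_s: 32.93
position: [0.4845, -0.0999, 0.1388]
tool_rot: [[0.977, 0.039, 0.211], [0.03, -0.999, 0.045], [0.213, -0.038, -0.976]]
ft_force: [-0.2, -0.3, -5.6]
grip_width: 0.0542
gripper_force: 78.1
t 33.6333 F [ 0.03 -0.14 -4.63] M world [-0.055  0.288  0.   ] M tool [-0.045 -0.289  0.001] sd [0.009 0.008 0.007] toolz [ 0.213  0.044 -0.976] pos [ 0.486 -0.1    0.139] w 0.0542 gf 78.1
[-30.3  15.4  97.9   9.9  57.7  53. ]
time_s: 34.63
position: [0.4855, -0.1004, 0.1395]
tool_rot: [[0.451, 0.867, 0.213], [0.882, -0.47, 0.044], [0.138, 0.168, -0.976]]
ft_force: [-0.5, -0.1, -3.5]
grip_width: 0.0544
gripper_force: 78.0
time_s: 35.63
position: [0.4855, -0.1004, 0.1395]
tool_rot: [[-0.525, 0.824, 0.
[... 786 characters left out ...]
.83
position: [0.4855, -0.1004, 0.1395]
tool_rot: [[0.906, 0.366, 0.213], [0.365, -0.93, 0.044], [0.214, 0.038, -0.976]]
ft_force: [-0.2, 0.1, -4.2]
grip_width: 0.054
gripper_force: 78.1
time_s: 39.33
position: [0.4855, -0.1003, 0.1395]
tool_rot: [[0.976, 0.041, 0.213], [0.032, -0.998, 0.044], [0.214, -0.036, -0.976]]
ft_force: [-0.2, -0.5, -4.9]
grip_width: 0.0545
gripper_force: 78.1
t 40.0333 F [-0.13 -0.25 -4.68] M world [-0.065  0.282  0.001] M tool [-0.054 -0.284 -0.002] sd [0.012 0.006 0.007] toolz [ 0.213  0.044 -0.976] pos [ 0.486 -0.1    0.14 ] w 0.0542 gf 78.1
pos [ 0.4855 -0.1004  0.1395] units [-0.69  0.11  3.07] yaw 1.75 tilt [12.2   2.54] q [-30.3  15.4  97.9   9.9  57.7  53. ]
```

```bash

python3 -m jog '[{"linear":[-0.2,0.04,0.9],"roll":0},{"linear":[-0.2,0.04,0.9],"roll":0},{"linear":[-0.2,0.04,0.9],"roll":0},{"linear":[-0.06,0,0.34],"roll":0},{"linear":[0,0,0],"roll":0},{"linear":[0,0,0],"roll":0}]'
python3 -m jog '[{"linear":[0,0,0],"roll":0},{"linear":[0,0,0],"roll":0},{"linear":[0,0,0],"roll":0},{"linear":[0,0,0],"roll":0},{"linear":[0,0,0],"roll":0},{"linear":[0,0,-0.5],"roll":0},{"linear":[0,0,-0.9],"roll":0},{"linear":[0,0,-0.9],"roll":0},{"linear":[0,0,-0.9],"roll":0}]' 1
python3 -m jog '[{"linear":[-0.08,-0.9,0],"roll":0.15},{"linear":[-0.08,-0.9,0],"roll":0},{"linear":[-0.08,-0.9,0],"roll":0},{"linear":[-0.08,-0.9,0],"roll":0},{"linear":[-0.08,-0.9,0],"roll":0},{"linear":[-0.08,-0.9,0],"roll":0},{"linear":[-0.08,-0.9,0],"roll":0},{"linear":[-0.08,-0.9,0],"roll":0},{"linear":[-0.08,-0.9,0],"roll":0},{"linear":[-0.08,-0.9,0],"roll":0},{"linear":[0,0,0],"roll":0},{"linear":[0,0,0],"roll":0}]'
python3 - <<'E'
from h import *
plan([.4495,.2915,.03]); np.save('c4.npy',optics.calibration('wrist'),allow_pickle=True)
cv2.imwrite('pics/w4.png',optics.get_image('wrist')[:,:,::-1])
E
```

```text
time_s: 40.53
position: [0.4859, -0.1006, 0.0146]
tool_rot: [[0.976, 0.039, 0.212], [0.03, -0.999, 0.045], [0.214, -0.037, -0.976]]
ft_force: [-0.4, 0.1, -4.4]
grip_width: 0.0546
gripper_force: 86.8
time_s: 41.28
position: [0.4579, -0.1061, 0.1415]
tool_rot: [[0.976, 0.039, 0.212], [0.03, -0.999, 0.044], [0.214, -0.037, -0.976]]
ft_force: [0.2, -0.7, 0.3]
grip_width: 0.0854
gripper_force: 0.0
time_s: 42.28
position: [0.4169, 0.2544, 0.1474]
tool_rot: [[0.977, 0.03, 0.213], [0.021, -0.999, 0.045], [0.214, -0.04, -0.976]]
ft_force: [-0.0, -0.1, 0.2]
grip_width: 0.0854
gripper_force: 0.0
pos [0.4169 0.2544 0.1474] units [ 0.19 -0.79  3.55] yaw 1.2 tilt [12.2   2.59] q [ 18.3  14.   98.4  -1.7  55.1 107.6]
```

View pics/w4.png

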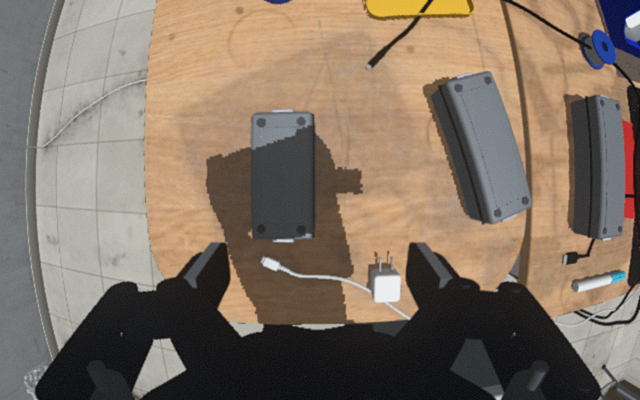

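```bash

python3 -m jog '[{"linear":[0.19,-0.79,0],"roll":0},{"linear":[0,0,0.8],"roll":0},{"linear":[0,0,0.9],"roll":0},{"linear":[0,0,0.9],"roll":0},{"linear":[0,0,0.9],"roll":0},{"linear":[0,0,0],"roll":0},{"linear":[0,0,0],"roll":0}]'
python3 -m jog '[{"linear":[0,0,0],"roll":0},{"linear":[0,0,0],"roll":0},{"linear":[0,0,0],"roll":0},{"linear":[0,0,0],"roll":0},{"linear":[0,0,0],"roll":0},{"linear":[0,0,0],"roll":0},{"linear":[0,0,0],"roll":0}]' -1 70
python3 -m jog '[{"linear":[0.1,0,-0.4],"roll":0},{"linear":[0.2,-0.04,-0.9],"roll":0},{"linear":[0.2,-0.04,-0.9],"roll":0},{"linear":[0.2,-0.04,-0.9],"roll":0},{"linear":[0,0,0],"roll":0},{"linear":[0,0,0],"roll":0},{"linear":[0,0,0],"roll":0}]'
python3 - <<'E'
from h import *
samp(14); print([ray('side',np.array(q)/3+[225,120],.012)[:2].round(3) for q in ((485,170),(528,268),(437,288),(392,180))])
plan([.676,.158,.145])
E
```

```text
time_s: 42.92
position: [0.4539, 0.2892, 0.0129]
tool_rot: [[0.977, 0.024, 0.21], [0.015, -0.999, 0.043], [0.211, -0.039, -0.977]]
ft_force: [0.2, -0.4, 0.1]
grip_width: 0.0853
gripper_force: 0.0
time_s: 43.5
position: [0.4549, 0.2911, 0.0166]
tool_rot: [[0.976, 0.027, 0.218], [0.017, -0.999, 0.046], [0.219, -0.041, -0.975]]
ft_force: [-4.5, -1.5, 13.1]
grip_width: 0.0542
gripper_force: 73.5
time_s: 44.08
position: [0.4535, 0.29, 0.1401]
tool_rot: [[0.977, 0.026, 0.211], [0.017, -0.999, 0.044], [0.212, -0.039, -0.977]]
ft_force: [-0.9, 0.4, -5.9]
grip_width: 0.0538
gripper_force: 79.5
t 44.7833 F [ 0.26  0.04 -5.49] M world [-0.05   0.356  0.009] M tool [-0.041 -0.358 -0.004] sd [0.006 0.005 0.005] toolz [ 0.213  0.044 -0.976] pos [0.455 0.29  0.141] w 0.0539 gf 79.5
[array([0.72 , 0.211]), array([0.736, 0.087]), array([0.66 , 0.067]), array([0.638, 0.2  ])]
pos [0.4548 0.2905 0.1407] units [5.37 3.45 1.39] yaw 0.98 tilt [12.19  2.54] q [ 21.1  19.3  91.6  -2.4  56.7 110.9]
```

```bash

python3 -m jog '[{"linear":[0,0.9,0],"roll":0},{"linear":[0,0.9,0],"roll":0},{"linear":[0,0.9,0],"roll":0},{"linear":[0,0.85,0],"roll":0},{"linear":[0.7,0,0.14],"roll":0},{"linear":[0.7,0,0.14],"roll":0},{"linear":[0.7,0,0.14],"roll":0},{"linear":[0.7,0,0.14],"roll":0},{"linear":[0.7,0,0.14],"roll":0},{"linear":[0.7,0,0.14],"roll":0},{"linear":[0.7,0,0.14],"roll":0},{"linear":[0.68,0,0.14],"roll":0}]'
python3 -m jog '[{"linear":[0,0,0],"roll":0},{"linear":[0,0,0],"roll":0},{"linear":[0,0,0],"roll":0},{"linear":[0,0,0],"roll":0},{"linear":[0,0,0],"roll":0},{"linear":[0,0,0],"roll":0}]'
python3 - <<'E'
from h import *
plan([.682,.15,.155]); cv2.imwrite('pics/s5.png',cv2.resize(optics.get_image('side')[60:310,180:440,::-1],None,fx=2.3,fy=2.3))
E
```

```text
time_s: 45.78
position: [0.6873, 0.1543, 0.1388]
tool_rot: [[0.977, 0.026, 0.213], [0.017, -0.999, 0.044], [0.214, -0.04, -0.976]]
ft_force: [0.6, -0.5, -4.8]
grip_width: 0.0542
gripper_force: 80.0
time_s: 46.28
position: [0.6855, 0.1544, 0.1395]
tool_rot: [[0.977, 0.026, 0.213], [0.017, -0.999, 0.044], [0.214, -0.04, -0.976]]
ft_force: [0.2, -0.4, -4.4]
grip_width: 0.0539
gripper_force: 80.0
pos [0.6855 0.1544 0.1395] units [-0.    0.09  0.06] yaw 0.99 tilt [12.2   2.55] q [ 2.2 34.2 65.4  2.2 68.1 90.4]
```

View pics/s5.png

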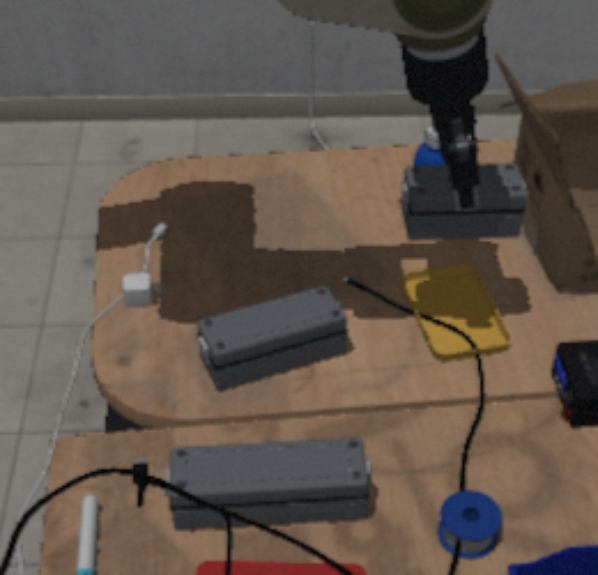

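Picture: the short case (about 465,200) hangs level over the tray (about 457,310). The middle and long cases stand upright on the bench, and the charger, spool and bottle are where they were. I'm handing it in.

```bash
python3 - <<'E'
from h import *
print(env.close_job())
E
```

```text
the job is handed in; nothing more can be done
None
```

The short case is the one that rattles: its wrist moment shifted when I rocked it, while the middle and long cases stayed steady. I handed the job in at about 46 s, holding it level over the tray about 12 cm up, with the other two cases standing on the bench and the charger, spool and bottle untouched; no verdict was shown.

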